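# Bring the handled diya out and cap it on its stand

## Task

Lift the lid of the wooden chest right back until it rests on its stop, take out the handled diya and set it gently and upright in the round pan of the steel stand, and let go of it. Then press the stand's snuffer arm down until its catch clicks and holds it level over the diya. Leave the lid open and do not disturb any of the other things on the table.

Things in the scene. Friction and masses are not known exactly. Their poses are not given: they have to be found in the camera images.
- chest: fixed wooden chest, 165 (x) x 190 (y) x 70 mm high, open on top under its lid, walls and floor 6 mm thick; origin at the centre of its underside. Its -x side is the front (lid opens there), the lid's hinge runs along its own y at the rear top edge (x = +82.5, z = 70). It may stand on the robot's left or right, turned by up to about 20 degrees
- lid (a joint): angle of the chest's lid (rad): 0 shut, growing as it opens, 1.9 = leaning back on its stop. A plain hinge: the lid (8 mm thick, 220 g) falls shut if let go below about 1.5 and falls on back to its stop beyond that. Upright, its knob is on the far side (+x) of it
- lid_handle (a point): centre of the round head of the lid's brass knob (28 mm across, 16 mm thick, on a thin neck; the knob stands 43 mm proud in all). The point is 35 mm off the lid's top face, 135 mm from the hinge line, midway along the lid (shut: x = -52.5, y = 0, z = 113 mm in the chest's frame); the lid runs 30 mm beyond it to its free edge. Axes turn with the lid
- lid_hinge (a point): point on the lid's hinge axis, midway along it (the axis is the chest's y)
- diya: the handled diya, a loose terracotta oil-lamp bowl, 100 to 190 g, lying upright inside the chest at the start. Foot 48 mm across, mouth 66 mm across, 34 mm high, walls 5 mm; origin at the centre of its underside. A straight flat-sided handle sticks out along its own -x: 11 mm wide (y), 14 mm high (z from 20 to 34 mm), reaching from the bowl's wall to x = -88 mm; free to grip from x = -38 to -85. A small spout is at +x
- stand: fixed polished-steel diya stand; origin on the table under the centre of its pan. Base plate 235 x 100 x 10 mm from x = -50 to +185; the round pan is at its front (-x), the post with the arm's hinge at its rear (x = 125 to 161, up to 133 mm high). It may stand on the robot's left or right, turned by up to about 20 degrees
- pan (a point): centre of the pan's floor, 20 mm above the table; the floor is 78 mm across with a 4 mm high rim. Axes as the stand's
- snuffer_hinge (a point): centre of the snuffer arm's hinge pin, which runs along the stand's y: 140 mm behind the pan's centre (+x), 91 mm above the table. Axes as the stand's
- snuffer (a joint): angle by which the snuffer arm has been pressed (rad): 0 = sprung up, raised 0.8 rad above level towards -x; 0.8 = level, held by the catch; 0.83 = hard stop. It springs back up unless pressed to about 0.81, where the spring catch beside the post snaps over it; after that it stays at about 0.78. Pressing takes about 3 to 10 N at the crossbar
- crossbar (a point): centre of the crossbar at the arm's free end, the place to press: a round bar 16 mm thick and 50 mm long along the stand's y, 190 mm from the hinge. Arm up: 136 mm above the hinge and 132 mm in front of it; arm level: 190 mm in front of it. The arm is a bar 10 mm wide, 8 mm thick. Axes turn with the arm
- cap (a point): centre of the mouth of the snuffer cap, a bell 48 mm across hung under the arm 140 mm out from the hinge, its mouth 30 mm below the bar's middle line. Arm up: the cap overhangs the pan, its lowest edge about 152 mm above the table. Arm level: its mouth is centred over the pan, 7 mm above the diya's rim. Axes turn with the arm
- plain_diya: bystander: terracotta diya with no handle, 66 mm across, 34 mm high, origin under its centre
- lota: bystander: copper water pot 76 mm across, 92 mm high, origin under its centre
- spice_box: bystander: small clear plastic spice box with a white twist cap, 56 mm across, 62 mm high, origin under its centre
- glass_bowl: bystander: glass bowl 88 mm across, 45 mm high, origin under its centre
- conch: bystander: white ceramic conch on a wooden foot, 80 x 50 mm, 58 mm high, origin under its centre
- handbell: bystander: brass handbell 60 mm across, 86 mm high, origin under its centre
- incense: bystander: wooden incense holder 80 x 30 mm with a slanting stick, 85 mm high, origin under its centre

How it is judged:
On the way, in this order (a step that is already met when the one before it is completed fails the run):
1. the chest's lid is open and resting back on its stop (value of joint lid above 1.75 rad), for 0.2 s.
2. the handled diya stands upright in the stand's pan, let go, with the snuffer arm still up (horizontal distance between diya and pan below 0.02 m and z of diya in the frame of pan between -0.004 and 0.004 m and angle between diya's own z axis and vertical below 0.1 rad and linear speed of diya below 0.03 m/s and contact force between diya and the fingers below 0.05 N and value of joint snuffer below 0.25 rad), for 0.2 s.
At the end, for the whole second after the job is handed in: The lid rests open on its stop (over 1.75 rad), the handled diya stands upright (within 0.1 rad) and still on the pan's floor within 20 mm of the pan's centre (anywhere inside the rim), untouched, and the snuffer arm stays down on its catch by itself (over 0.74 rad) (value of joint lid above 1.75 rad and horizontal distance between diya and pan below 0.02 m and z of diya in the frame of pan between -0.004 and 0.004 m and angle between diya's own z axis and vertical below 0.1 rad and linear speed of diya below 0.03 m/s and contact force between diya and the fingers below 0.05 N and value of joint snuffer above 0.74 rad and velocity of joint snuffer below 0.05 rad/s).
It fails at once if a bystander was moved by more than 30 mm (distance of any of plain_diya, lota, spice_box, glass_bowl, conch, handbell, incense from where it was at the start of the episode above 0.03 m).
It fails at once if the diya was dropped or banged on the stand (over 30 N) (contact force between diya and stand above 30 N).
It also fails if it takes over 72 s, if anything falls off the work surface, if the arm or the gripper's body presses on something with over 40 N, if the wrist force passes 120 N, or if a joint passes its speed limit or range.

## Robot

A 7-joint arm with a two-finger parallel gripper is mounted at the origin on the work surface. World frame = base frame: x ahead of the robot, y to its left, z up, the work surface at z = 0. Lengths are in m, angles in rad, forces in N, time in s.
With the tool pointing down it reaches from about 0.425 to 1.025 m from the base axis. Payload 3.6 kg.
Tool frame: the origin (TCP) lies between the finger pads; the fingertips stand 22 mm ahead of it and the grasp point (between the pads) lies 3 mm ahead of it; x points along the fingers, z is the direction in which the jaws open and shut, and the axes are right-handed (so a half turn about x gives the same grasp; the last joint's range is limited). The gripper opens to 85 mm and grips with 20 to 120 N. Pads are 22 mm wide; open, the fingers measure 114 mm over their backs; the gripper's body (76 mm by 85 mm) begins 54 mm behind the grasp point. The pads swing forward as they close: fully open they stand 13 mm farther back than shut.
Start: joints at [1.073, 0.591, 0.048, 1.609, -0.033, 0.943, -0.034], TCP at [0.285, -0.667, 0.253] pointing down, gripper open.
Joint ranges: [-2.69, 2.69], [-0.47, 2.24], [-1.27, 1.36], [0.19, 2.51], [-1.53, 4.68], [0.08, 2.07], [-3.09, 3.09]. Speed limits (rad/s): [2.57, 2.57, 3.14, 3.14, 3.14, 3.14, 3.14].

## Interface

Orientations are given as [roll, pitch, yaw] about the fixed x, y, z axes, in that order (R = Rz(yaw) Ry(pitch) Rx(roll)).
In Python, from rig import arm gives the robot as it stands.
- The arm moves only by the shell command python3 -m handwheel 'ROWS' [FORCE]. ROWS is a JSON object of lists of equal length, an entry for each row: "slide": the shift along the world's x, y, z in mm, a list of three; "roll": the turn about the world's z in rad; "fingers": the finger opening in mm, from 0 to 85.4. In form: {"slide": [[x, y, z], ...], "roll": [roll, ...], "fingers": [fingers, ...]}. A call has 1 to 20 rows; each row is the pose to reach, as a shift and turn from the pose commanded when the call began; what a row does not reach only later rows make up. A row lasts 1/12 s, in which the tool goes at most 41.7 mm and 7.16 degrees, less where a joint would pass 70% of its speed; a pose out of reach is approached as far as the arm can. A call with a gripper value outside its range is refused whole. The fingers move at their own pace and stop on an object; FORCE is the grip in N (left out, the last holds). Time passes only in rows, so rows that repeat a pose let the fingers close. It gives the time, the measured TCP pose, the force and the opening at its end, in the units of the state.
- arm.state(): the state, without advancing time (a new reading comes with each control period).
- arm.grab_frame(name): name is "scene" or "top" or "wrist"; returns (picture, depth): 400x640x3 uint8, red, green, blue; 400x640 float32, m along the optical axis (not along the pixel's ray), 0 where there is no reading.
- arm.calibration(name): a dict with "fx", "fy", "cx", "cy" (pixels), "D" ([k1, k2, p1, p2, k3] as OpenCV has them; the pictures are not rectified), "cam_to_world" (4x4, takes a point from camera to world coordinates). Camera axes: x right, y up, looking along -z (the intrinsics and any distortion apply to the point x, -y, -z); pixel columns grow to the right and rows downward; lengths in m; the calibration is good to about 2 mm. A picture is of the moment at which its call begins: read the wrist's pose just before it. calibration takes no time and is no camera call; for the wrist camera it gives the pose at the moment of the call.
- arm.job_done(): hands the job in, once; it reports no verdict.
The state is a dict: "clock": time; "qpos": joint angles; "joint_velocities": joint speeds; "tau": joint torques, N m; "ee_pos": TCP position; "tool_rot": TCP orientation; "wrist_force": force on the tool from outside, world axes, zero at the start; "wrist_torque": the same for the moment, N m; "finger_gap": opening from 0.0 (shut) to 1.0 (fully open).
Only numpy, scipy, OpenCV 4.12 (cv2) and the standard library are available. Lean on these libraries where they do the work, as an engineer would, in place of code of your own. Each camera call takes 0.05 s, during which the arm holds its last target. There are 200 camera calls.

## Working session

There is one attempt and no reset: what is moved stays moved. The work goes in short steps, Python scripts to look and compute and a shell command to move; the robot and the scene stay as the last step left them, time stands still between calls to the robot, and variables do not carry over. Pictures are saved under pics/ and viewed, about 8 in all and at most 12, crops included, and the job is handed in when it is done.

```bash
ls; mkdir -p pics
python3 - <<'E'
from rig import arm
import cv2,numpy as np
s=arm.state();print(s['clock'],s['ee_pos'],s['tool_rot'],s['finger_gap'],s['qpos'])
for n in ['scene','top']:
    p,d=arm.grab_frame(n);cv2.imwrite(f'pics/{n}0.png',p[:,:,::-1]);np.savez(f'pics/{n}0.npz',p=p,d=d)
    c=arm.calibration(n);print(n,c)
E
```

```text
pics
0.0 [ 0.28455415 -0.66598496  0.25212454] [-3.06855014  1.56856693  2.04781074] 1.0047731442401382 [ 1.07350139  0.5921345   0.04830575  1.60983674 -0.03325994  0.94265465
 -0.03362186]
scene {'fx': 427.81858614488334, 'fy': 427.81858614488334, 'cx': 317.1661078527768, 'cy': 196.2001536667924, 'D': array([-0.04570167,  0.        ,  0.        ,  0.        ,  0.        ]), 'cam_to_world': array([[-0.16867235, -0.65998383,  0.73210039,  1.3438632 ],
       [ 0.98558222, -0.12296318,  0.1162228 ,  0.12612062],
       [ 0.01331622,  0.7411487 ,  0.67120882,  0.89268582],
       [ 0.        ,  0.        ,  0.        ,  1.        ]])}
top {'fx': 422.7225946168413, 'fy': 422.7225946168413, 'cx': 317.19422240018366, 'cy': 199.63727778396918, 'D': array([-0.05694327,  0.        ,  0.        ,  0.        ,  0.        ]), 'cam_to_world': array([[-0.01270135,  0.99512091, -0.09784199,  0.41621963],
       [-0.99971496, -0.01461608, -0.01887774, -0.01195077],
       [-0.0202157 ,  0.09757433,  0.9950229 ,  1.42328328],
       [ 0.        ,  0.        ,  0.        ,  1.        ]])}
```

View pics/top0.png

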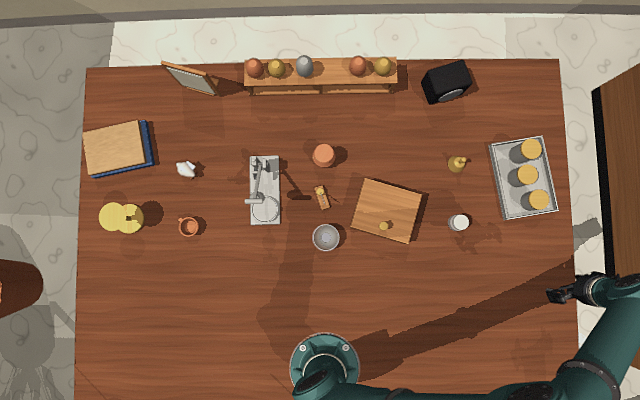

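View pics/scene0.png

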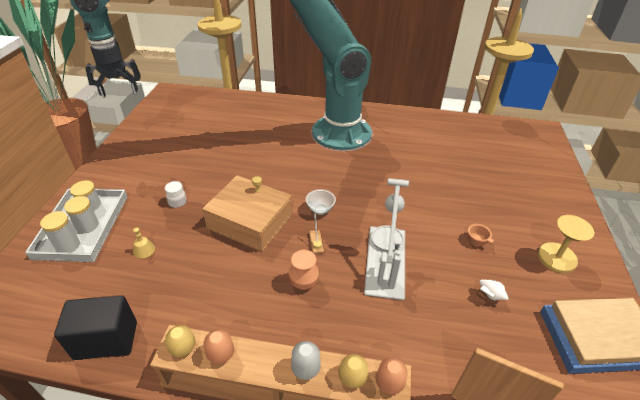

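The top view (image up is +x, image left is +y) shows the chest at about (388,210) with its knob at (384,226). The stand is at (265,190), its pan at (265,209). The glass bowl at (326,237), incense at (322,197) and lota at (323,155) lie between them.

```bash
cat > h.py <<'E'
from rig import arm
import cv2,numpy as np
def cloud(d,c):
    v,u=np.mgrid[0:d.shape[0],0:d.shape[1]]
    K=np.array([[c['fx'],0,c['cx']],[0,c['fy'],c['cy']],[0,0,1.]])
    n=cv2.undistortPoints(np.stack([u,v],-1).reshape(-1,1,2).astype(float),K,np.array(c['D'])).reshape(*d.shape,2)
    P=np.stack([n[...,0]*d,-n[...,1]*d,-d],-1)
    T=np.array(c['cam_to_world']);W=P@T[:3,:3].T+T[:3,3]
    W[d<=0]=np.nan
    return W
def proj(X,c):
    T=np.linalg.inv(c['cam_to_world']);p=np.atleast_2d(X)@T[:3,:3].T+T[:3,3]
    K=np.array([[c['fx'],0,c['cx']],[0,c['fy'],c['cy']],[0,0,1.]])
    return cv2.projectPoints(p*[1,-1,-1],np.zeros(3),np.zeros(3),K,np.array(c['D']))[0][:,0]
def load(n,tag='0'):
    z=np.load(f'pics/{n}{tag}.npz');return z['p'],z['d']
def rect(Q):
    r=cv2.minAreaRect((Q*1000).astype(np.float32));return [np.round(x,1) for x in r], np.round(cv2.boxPoints(r)).tolist()
E
python3 - <<'E'
from h import *
for n in ['top','scene']:
    p,d=load(n);W=cloud(d,arm.calibration(n))
    x,y,z=[W[...,i] for i in range(3)]
    t=(z<.02)&(abs(x-.6)<.1)&(abs(y-.5)<.3)
    print(n,'table z',np.nanmedian(z[t]) )
    def sel(b,zl,zh):
        return (x>b[0])&(x<b[1])&(y>b[2])&(y<b[3])&(z>zl)&(z<zh)
    C=(.4,.75,-.4,-.08)
    m=sel(C,.068,.086);m=cv2.erode(cv2.dilate(m.astype(np.uint8),np.ones((3,3))),np.ones((3,3)))>0
    Q=W[m&sel(C,.066,.088)];print('lid',rect(Q[:,:2]),len(Q),np.median(Q[:,2]))
    Q=W[sel(C,.1,.14)];print('knob',Q.mean(0),len(Q),Q[:,2].max())
    S=(.4,.85,.08,.32)
    Q=W[sel(S,.006,.016)];print('base',rect(Q[:,:2]),len(Q))
    Q=W[sel(S,.1,.3)];print('high',rect(Q[:,:2]),len(Q))
    Q=W[sel(S,.19,.3)];print('bar',rect(Q[:,:2]),len(Q),Q.mean(0))
    # everything else: blobs
    m=sel((.2,.95,-.75,.65),.02,.4).astype(np.uint8)
    k,L,st,ce=cv2.connectedComponentsWithStats(m)
    for i in range(1,k):
        if st[i,4]>15:
            Q=W[L==i];print(np.round(Q.min(0),3),np.round(Q.max(0),3),st[i,4])
E
```

```text
top table z 0.0008896534529638789
lid ([array([ 512.2, -205.2]), array([188.6, 166.2]), np.float64(72.2)], [[404.0, -270.0], [562.0, -320.0], [620.0, -141.0], [462.0, -90.0]]) 2971 0.07882047292721284
knob [ 0.46121164 -0.18992512  0.1212833 ] 65 0.12776471907577203
base ([array([624.8, 200.6]), array([449.2, 239.2]), np.float64(0.1)], [[400.0, 320.0], [400.0, 81.0], [849.0, 81.0], [849.0, 321.0]]) 1219
high ([array([605.5, 191.9]), array([158.7,  49.9]), np.float64(0.2)], [[526.0, 217.0], [526.0, 167.0], [685.0, 167.0], [685.0, 217.0]]) 416
bar ([array([550.3, 191.5]), array([49.9, 48.2]), np.float64(89.3)], [[526.0, 167.0], [574.0, 166.0], [575.0, 216.0], [527.0, 217.0]]) 151 [0.54066984 0.19075076 0.22387568]
[0.922 0.344 0.021] [0.95  0.449 0.201] 593
[ 0.921 -0.249  0.021] [0.95  0.249 0.173] 1760
[ 0.879 -0.493  0.02 ] [ 0.95  -0.351  0.118] 1101
[0.67  0.576 0.02 ] [0.838 0.65  0.064] 995
[ 0.479 -0.75   0.02 ] [ 0.763 -0.573  0.114] 918
[ 0.66  -0.047  0.026] [0.728 0.026 0.099] 417
[0.482 0.148 0.02 ] [0.687 0.236 0.241] 814
[ 0.65  -0.48   0.021] [ 0.694 -0.433  0.089] 156

[... 1662 characters left out ...]
 0.197 0.026] 17
[ 0.559 -0.003  0.02 ] [0.595 0.019 0.054] 63
[0.536 0.155 0.02 ] [0.565 0.176 0.023] 19
[ 0.667 -0.043  0.02 ] [0.737 0.03  0.096] 930
[0.642 0.424 0.02 ] [0.691 0.489 0.06 ] 415
[ 0.881 -0.49   0.02 ] [ 0.95  -0.347  0.113] 1681
[0.673 0.576 0.02 ] [0.839 0.65  0.059] 2214
[ 0.923 -0.251  0.092] [ 0.95  -0.239  0.098] 34
[ 0.923 -0.202  0.091] [ 0.95  -0.161  0.139] 145
[ 0.923 -0.116  0.09 ] [0.95  0.017 0.098] 723
[0.944 0.041 0.158] [0.95  0.066 0.166] 17
[0.923 0.347 0.02 ] [0.95  0.433 0.197] 1806
[0.924 0.071 0.091] [0.95  0.122 0.098] 262
[0.924 0.151 0.093] [0.95  0.193 0.141] 155
[0.944 0.195 0.149] [0.95  0.222 0.157] 23
[0.924 0.24  0.092] [0.95  0.25  0.098] 46
```

Run:
```python
from h import *
from scipy.spatial.transform import Rotation as R
s=arm.state()
M=R.from_euler('xyz',s['tool_rot']).as_matrix();print(np.round(M,3))
zz=M[:,2];print('jaw yaw',np.arctan2(zz[1],zz[0]))
ya=np.array([-np.sin(-.307),np.cos(-.307)]);print('chest y yaw',np.arctan2(ya[1],ya[0]))
```

```text
[[-0.001  0.92   0.393]
 [ 0.002  0.393 -0.92 ]
 [-1.    -0.    -0.002]]
jaw yaw -1.1669343008300561
chest y yaw 1.2637963267948966
```

```bash
python3 -m handwheel '{"slide":[[10,25,0],[25,65,0],[40,105,0],[55,145,0],[70,185,0],[85,225,0],[100,265,0],[115,305,0],[130,345,0],[142,385,0],[154,420,-10],[165,450,-20],[172,468,-25],[177,477,-30],[177,477,-30],[177,477,-30]],"roll":[0,-0.05,-0.1,-0.17,-0.25,-0.33,-0.41,-0.5,-0.58,-0.65,-0.7,-0.711,-0.711,-0.711,-0.711,-0.711],"fingers":[70,70,70,70,70,70,70,70,70,70,70,70,70,70,70,70]}' 40
python3 - <<'E'
from h import *
c=arm.calibration('wrist');p,d=arm.grab_frame('wrist');cv2.imwrite('pics/w1.png',p[:,:,::-1]);np.savez('pics/w1.npz',p=p,d=d)
W=cloud(d,c);z=W[...,2];m=(z>.1)&(z<.13)&(np.hypot(W[...,0]-.462,W[...,1]+.19)<.04)
Q=W[m];print(len(Q),Q.min(0),Q.max(0),Q.mean(0)); print(c['cam_to_world'])
q=Q[Q[:,2]>np.median(Q[:,2])-.003];print(rect(q[:,:2]),np.median(Q[:,2]))
E
```

```text
clock: 1.43
ee_pos: [0.4617, -0.1906, 0.2231]
tool_rot: [-0.493, 1.57, -2.371]
wrist_force: [0.1, -0.5, -0.3]
finger_gap: 0.824
1013 [ 0.44720788 -0.20221428  0.10836683] [ 0.47477148 -0.17489837  0.12345053] [ 0.46266356 -0.18904598  0.12064796]
[[-3.03163394e-01  9.14126025e-01  2.69194291e-01  5.29952131e-01]
 [-9.52938466e-01 -2.90959820e-01 -8.51508240e-02 -2.11749529e-01]
 [ 4.86138394e-04 -2.82340208e-01  9.59314219e-01  3.44128606e-01]
 [ 0.00000000e+00  0.00000000e+00  0.00000000e+00  1.00000000e+00]]
([array([ 461.2, -188.7]), array([26.7, 27. ]), np.float64(48.5)], [[442.0, -190.0], [462.0, -208.0], [480.0, -188.0], [460.0, -170.0]]) 0.12142393768645734
```

View pics/w1.png

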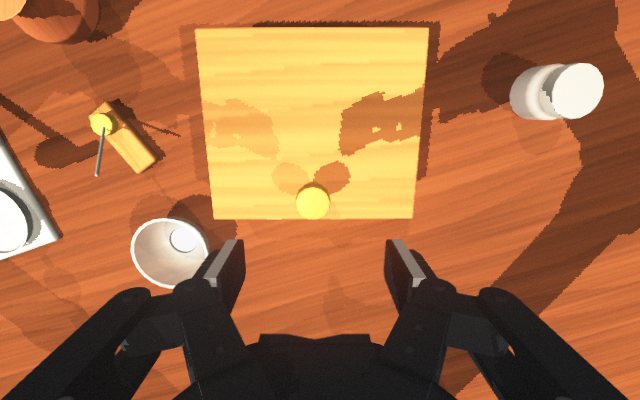

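The wrist view shows the knob at (312,202) with the jaws aligned to the lid, and it agrees with the estimate. Next I descend, grip, and compute the arc.

```bash
python3 -m handwheel '{"slide":[[0,0,-20],[0,0,-50],[0,0,-80],[0,0,-98],[0,0,-106],[0,0,-106],[0,0,-106],[0,0,-106],[0,0,-106],[0,0,-106],[0,0,-106],[0,0,-106],[0,0,-106]],"roll":[0,0,0,0,0,0,0,0,0,0,0,0,0],"fingers":[70,70,70,70,70,70,20,20,20,20,20,20,20]}' 40
python3 - <<'E'
import numpy as np
for i,t in enumerate(np.linspace(0.05,1.88,37)):
    c,s=np.cos(t),np.sin(t);dx=135-135*c+43*s;dz=135*s+43*c-43
    print(round(t,2),[int(round(dx*.953)),int(round(-dx*.303)),int(round(dz))],end=';')
E
```

```text
clock: 2.57
ee_pos: [0.4629, -0.1895, 0.1188]
tool_rot: [1.827, 1.568, -0.05]
wrist_force: [0.0, 1.2, 4.9]
finger_gap: 0.308
0.05 [2, -1, 7];0.1 [5, -2, 13];0.15 [8, -2, 20];0.2 [11, -3, 26];0.25 [14, -5, 32];0.3 [18, -6, 38];0.35 [22, -7, 44];0.41 [27, -8, 50];0.46 [31, -10, 55];0.51 [36, -11, 60];0.56 [41, -13, 65];0.61 [47, -15, 70];0.66 [52, -17, 74];0.71 [58, -18, 78];0.76 [64, -20, 81];0.81 [70, -22, 85];0.86 [76, -24, 88];0.91 [83, -26, 90];0.96 [89, -28, 92];1.02 [96, -30, 94];1.07 [102, -33, 96];1.12 [109, -35, 97];1.17 [116, -37, 98];1.22 [123, -39, 99];1.27 [130, -41, 99];1.32 [137, -43, 98];1.37 [143, -46, 98];1.42 [150, -48, 97];1.47 [157, -50, 96];1.52 [164, -52, 94];1.58 [170, -54, 92];1.63 [177, -56, 89];1.68 [183, -58, 87];1.73 [189, -60, 84];1.78 [195, -62, 80];1.83 [201, -64, 77];1.88 [207, -66, 73];
```

```bash
python3 -m handwheel '{"slide":[[2,-1,7],[5,-2,13],[8,-2,20],[11,-3,26],[14,-5,32],[18,-6,38],[22,-7,44],[27,-8,50],[31,-10,55],[36,-11,60],[41,-13,65],[47,-15,70],[52,-17,74],[58,-18,78],[64,-20,81],[70,-22,85],[76,-24,88],[83,-26,90],[83,-26,90]],"roll":[0,0,0,0,0,0,0,0,0,0,0,0,0,0,0,0,0,0,0],"fingers":[20,20,20,20,20,20,20,20,20,20,20,20,20,20,20,20,20,20,20]}' 40
```

```text
clock: 4.15
ee_pos: [0.5462, -0.2156, 0.209]
tool_rot: [2.726, 1.57, 0.848]
wrist_force: [-2.3, 6.2, 6.2]
finger_gap: 0.306
```

```bash
python3 -m handwheel '{"slide":[[6,-2,2],[13,-4,4],[19,-7,6],[26,-9,7],[33,-11,8],[40,-13,9],[47,-15,9],[54,-17,8],[60,-20,8],[67,-22,7],[74,-24,6],[81,-26,4],[87,-28,2],[94,-30,-1],[100,-32,-3],[106,-34,-6],[112,-36,-10],[118,-38,-13],[118,-38,-13],[118,-38,-13]],"roll":[0,0,0,0,0,0,0,0,0,0,0,0,0,0,0,0,0,0,0,0],"fingers":[20,20,20,20,20,20,20,20,20,20,20,20,20,20,20,20,20,20,20,20]}' 40
python3 - <<'E'
from h import *
for n in ['top','scene']:
    p,d=arm.grab_frame(n);cv2.imwrite(f'pics/{n}2.png',p[:,:,::-1]);np.savez(f'pics/{n}2.npz',p=p,d=d)
a=cv2.imread('pics/top2.png')[120:280,220:460];b=cv2.imread('pics/scene2.png')[110:290,160:430]
cv2.imwrite('pics/c2.png',np.hstack([cv2.resize(a,(400,300)),cv2.resize(b,(400,300))]))
E
```

```text
clock: 5.82
ee_pos: [0.6658, -0.2531, 0.195]
tool_rot: [1.908, 1.566, 0.031]
wrist_force: [2.6, 4.9, 2.4]
finger_gap: 0.309
```

View pics/c2.png

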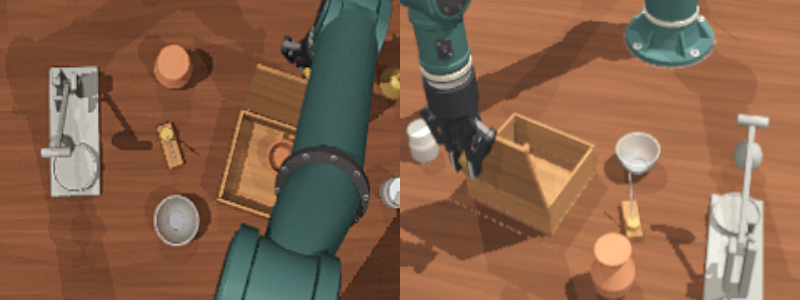

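Lid stands open at the stop. Release, retreat up, and look into the chest.

```bash
python3 -m handwheel '{"slide":[[0,0,0],[0,0,0],[0,0,0],[0,0,0],[0,0,20],[0,0,50],[0,0,85],[0,0,115],[-15,5,125],[-50,16,125],[-90,29,125],[-130,42,125],[-170,54,125],[-200,64,125],[-212,68,125],[-212,68,125]],"roll":[0,0,0,0,0,0,0,0,0,0,0,0,0,0,0,0],"fingers":[70,70,70,70,70,70,70,70,70,70,70,70,70,70,70,70]}'
python3 - <<'E'
from h import *
c=arm.calibration('wrist');p,d=arm.grab_frame('wrist');cv2.imwrite('pics/w3.png',p[:,:,::-1]);np.savez('pics/w3.npz',p=p,d=d,T=c['cam_to_world'])
E
```

```text
clock: 7.25
ee_pos: [0.447, -0.1855, 0.3193]
tool_rot: [-1.561, 1.569, 2.842]
wrist_force: [0.1, 0.4, 0.7]
finger_gap: 0.818
```

View pics/w3.png

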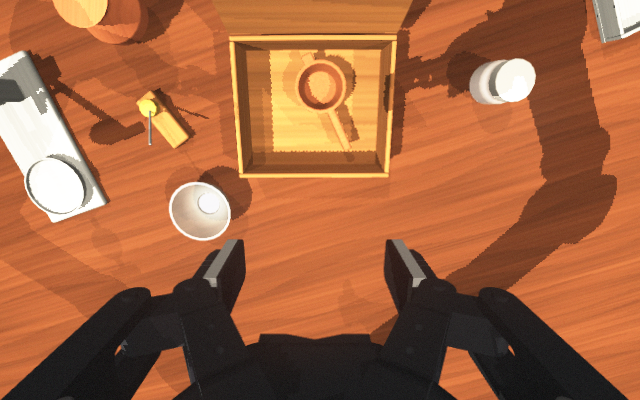

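The diya lies in the chest with its bowl at (322,88) and its handle pointing to (350,150). The pan is at (57,185).

Run:
```python
from h import *
from scipy.optimize import least_squares
z0=np.load('pics/w3.npz');d=z0['d'];c=arm.calibration('wrist');c['cam_to_world']=z0['T']
W=cloud(d,c);v,u=np.mgrid[0:400,0:640]
m=(u>292)&(u<362)&(v>52)&(v<156)&(W[...,2]>.033)&(W[...,2]<.05)
Q=W[m];print(len(Q),np.median(Q[:,2]),Q.min(0),Q.max(0))
xa=np.array([np.cos(.307),-np.sin(.307)])
# circle fit for bowl + line for handle
def cf(P):
    f=lambda q:np.hypot(P[:,0]-q[0],P[:,1]-q[1])-q[2]
    r=least_squares(f,[*P.mean(0),.03],loss='soft_l1',f_scale=.002);return r.x,np.std(f(r.x))
ub=u[m];vb=v[m]
bow=vb<108;B=Q[bow][:,:2];print('bowl rim',cf(B),rect(B))
H=Q[(vb>115)][:,:2];print('handle',rect(H),H.mean(0),len(H))
o=cf(B)[0][:2]
dr=H.mean(0)-o;print('handle dir',np.arctan2(dr[1],dr[0]),'len',np.hypot(*dr),'max',np.max((H-o)@dr/np.hypot(*dr)))
for k in range(60,100,10):pass
# pan rim ring
m=(u>10)&(u<100)&(v>140)&(v<225)&(W[...,2]>.015)&(W[...,2]<.035)
P=W[m][:,:2];print('pan',len(P),cv2.minEnclosingCircle((P*1000).astype(np.float32)),P.mean(0),np.median(W[m][:,2]))
```

```text
1260 0.039855371147652946 [ 0.44858467 -0.25326117  0.03308348] [ 0.57795329 -0.18866323  0.0425575 ]
bowl rim (array([ 0.53600476, -0.22086733,  0.02959714]), np.float64(0.003275469132183216)) ([array([ 536.6, -222.3]), array([64.8, 64.2]), np.float64(55.1)], [[492.0, -231.0], [544.0, -267.0], [581.0, -214.0], [529.0, -177.0]])
handle ([array([ 473.2, -229.1]), array([49.3, 11.1]), np.float64(7.6)], [[448.0, -227.0], [449.0, -238.0], [498.0, -231.0], [497.0, -220.0]]) [ 0.47310968 -0.22894114] 304
handle dir -3.0139213804518428 len 0.06341117745996307 max 0.0880552152379349
pan 2750 ((524.7018432617188, 193.6312713623047), 45.840084075927734) [0.52614674 0.19469241] 0.020627372223579826
```

Run:
```python
from h import *
from scipy.spatial.transform import Rotation as R
s=arm.state();print(np.round(s['qpos'],2),s['ee_pos'])
M=R.from_euler('xyz',s['tool_rot']).as_matrix();print(np.arctan2(M[1,2],M[0,2]))
```

```text
[ 0.15  0.21  0.18  2.07 -0.05  0.87 -1.52] [ 0.44995066 -0.18613643  0.31972532]
-1.8789936802892018
```

```bash
python3 -m handwheel '{"slide":[[5,-10,0],[12,-25,0],[18,-38,0],[21,-44,0],[21,-44,0],[21,-44,0],[21,-44,0],[21,-44,0],[21,-44,0],[21,-44,0],[21,-44,0],[21,-44,0],[21,-44,0],[21,-44,0],[21,-44,0],[21,-44,0]],"roll":[0.1,0.22,0.34,0.46,0.58,0.7,0.82,0.94,1.06,1.18,1.3,1.42,1.54,1.66,1.78,1.9],"fingers":[70,60,50,40,40,40,40,40,40,40,40,40,40,40,40,40]}'
python3 -m handwheel '{"slide":[[0,0,0],[0,0,0],[0,0,0],[0,0,0],[0,0,0],[0,0,0],[0,0,0],[0,0,-10],[0,0,-35],[0,0,-65],[0,0,-95],[0,0,-125],[0,0,-150],[0,0,-165],[0,0,-168],[0,0,-168],[0,0,-168]],"roll":[0.12,0.24,0.36,0.48,0.6,0.72,0.84,0.96,1.08,1.2,1.32,1.44,1.56,1.66,1.68,1.68,1.68],"fingers":[40,40,40,40,40,40,40,40,40,40,40,40,40,40,40,40,40]}' 80
python3 - <<'E'
from h import *
from scipy.spatial.transform import Rotation as R
s=arm.state();print(np.round(s['qpos'],2),s['ee_pos'])
M=R.from_euler('xyz',s['tool_rot']).as_matrix();print(np.arctan2(M[1,2],M[0,2]))
c=arm.calibration('wrist');p,d=arm.grab_frame('wrist');cv2.imwrite('pics/w4.png',p[:,:,::-1]);np.savez('pics/w4.npz',p=p,d=d,T=c['cam_to_world'])
T=c['cam_to_world']
print(proj([[.536,-.221,.04],[.4716,-.2295,.04],[.4487,-.2325,.04]],c))
E
```

```text
clock: 8.63
ee_pos: [0.4743, -0.231, 0.3194]
tool_rot: [-0.291, 1.568, -0.264]
wrist_force: [-0.1, 0.3, 0.4]
finger_gap: 0.467
clock: 10.05
ee_pos: [0.4736, -0.2304, 0.1517]
tool_rot: [-1.761, 1.569, -0.062]
wrist_force: [-0.5, -0.1, 0.6]
finger_gap: 0.472
[ 0.68  0.52 -0.42  2.12  0.39  0.57  1.68] [ 0.47360938 -0.23041678  0.1516566 ]
1.6993034801548377
[[315.3728154  266.50284406]
 [315.18516121 195.34756406]
 [315.13861144 167.30391422]]
```

View pics/w4.png

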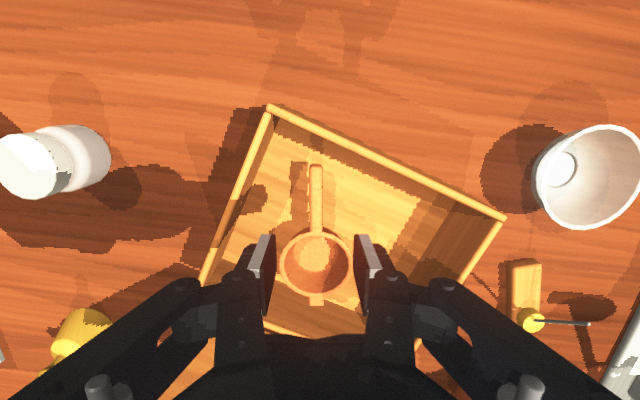

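The handle runs (316,165)–(317,235), centred between the fingers. Descend, grip, and lift slightly.

```bash
python3 -m handwheel '{"slide":[[-1,0,-25],[-2,0,-55],[-2,0,-80],[-2,0,-98],[-2,0,-108],[-2,0,-114],[-2,0,-115],[-2,0,-115],[-2,0,-115],[-2,0,-115],[-2,0,-115],[-2,0,-115],[-2,0,-115],[-2,0,-115],[-2,0,-115]],"roll":[0,0,0,0,0,0,0,0,0,0,0,0,0,0,0],"fingers":[40,40,40,40,40,40,40,40,0,0,0,0,0,0,0]}' 80
python3 -m handwheel '{"slide":[[0,0,3],[0,0,8],[0,0,16],[0,0,28],[0,0,42],[0,0,56],[0,0,70],[0,0,82],[0,0,92],[0,0,98],[0,0,98],[0,0,98]],"roll":[0,0,0,0,0,0,0,0,0,0,0,0],"fingers":[0,0,0,0,0,0,0,0,0,0,0,0]}' 80
python3 - <<'E'
from h import *
c=arm.calibration('wrist');p,d=arm.grab_frame('wrist');cv2.imwrite('pics/w5.png',p[:,:,::-1]);np.savez('pics/w5.npz',p=p,d=d,T=c['cam_to_world'])
n='scene';p,d=arm.grab_frame(n);cv2.imwrite(f'pics/{n}5.png',p[:,:,::-1]);np.savez(f'pics/{n}5.npz',p=p,d=d)
a=cv2.imread('pics/w5.png');b=cv2.imread('pics/scene5.png')[110:290,160:430]
cv2.imwrite('pics/c5.png',np.hstack([cv2.resize(a,(400,300)),cv2.resize(b,(400,300))]))
E
```

```text
clock: 11.35
ee_pos: [0.4702, -0.2302, 0.037]
tool_rot: [-2.424, 1.569, -0.723]
wrist_force: [-1.2, -0.7, 6.2]
finger_gap: 0.11
clock: 12.35
ee_pos: [0.4697, -0.2297, 0.1344]
tool_rot: [-2.723, 1.571, -1.021]
wrist_force: [0.2, -0.1, -1.5]
finger_gap: 0.111
```

View pics/c5.png

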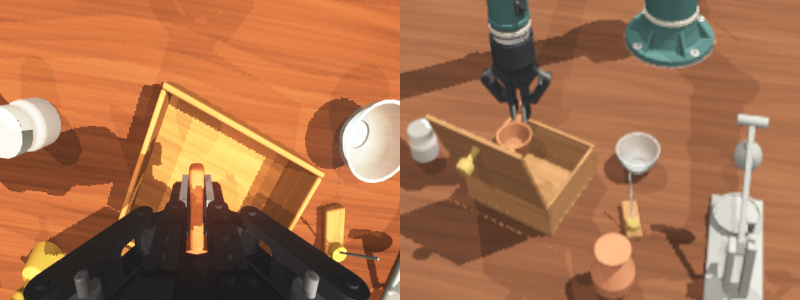

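Run:
```python
from h import *
s=arm.state();e=s['ee_pos'];print(e)
p,d=load('scene','5');W=cloud(d,arm.calibration('scene'))
m=(abs(W[...,0]-.536)<.06)&(abs(W[...,1]+.22)<.06)&(W[...,2]>.1)&(W[...,2]<.17)
# terracotta colour
hsv=cv2.cvtColor(p,cv2.COLOR_RGB2HSV);m&=(hsv[...,0]<12)&(hsv[...,1]>100)
Q=W[m];print(len(Q),Q.min(0),Q.max(0))
z0=np.load('pics/w5.npz');c=arm.calibration('wrist');c['cam_to_world']=z0['T']
W=cloud(z0['d'],c);hsv=cv2.cvtColor(z0['p'],cv2.COLOR_RGB2HSV)
t=np.array([-np.cos(.13),-np.sin(.13)])
rel=W[...,:2]-e[:2];a=rel@t;b=rel@np.array([-t[1],t[0]])
m=(abs(b)<.003)&(a>-.02)&(a<.03)&(W[...,2]>e[2]-.02)&(W[...,2]<e[2]+.03)
A=a[m];Z=W[...,2][m]
for l in np.arange(-.02,.03,.005):
    k=(A>=l)&(A<l+.005)
    if k.sum():print(round(l,3),k.sum(),np.round(np.median(Z[k])-e[2],4))
print('handle end',A.max())
```

```text
[ 0.46931686 -0.22956227  0.13375721]
216 [ 0.47609758 -0.26113753  0.10525497] [ 0.56570368 -0.18631746  0.16759552]
-0.02 115 0.0035
-0.015 122 0.0035
-0.01 119 0.0036
-0.005 133 0.0036
0.0 132 0.0036
0.005 139 0.0038
0.01 145 0.0037
0.015 152 0.0037
0.02 210 0.001
handle end 0.0234021065414253
```

```bash
python3 -m handwheel '{"slide":[[0,8,0],[0,22,0],[0,42,0],[-1,65,0],[-2,90,0],[-3,117,0],[-4,145,0],[-5,173,0],[-5,201,0],[-6,229,0],[-6,257,0],[-7,285,0],[-8,312,0],[-9,338,0],[-10,362,0],[-10,384,0],[-10,402,0],[-10,415,0],[-10,423,0],[-10,423,0]],"roll":[0,0,-0.01,-0.02,-0.03,-0.04,-0.05,-0.06,-0.07,-0.08,-0.09,-0.1,-0.11,-0.11,-0.11,-0.11,-0.11,-0.11,-0.11,-0.11],"fingers":[0,0,0,0,0,0,0,0,0,0,0,0,0,0,0,0,0,0,0,0]}' 80
python3 - <<'E'
from h import *
s=arm.state();e=s['ee_pos'];print(e,np.round(s['qpos'],2))
for n in ['top','scene']:
    p,d=arm.grab_frame(n);cv2.imwrite(f'pics/{n}6.png',p[:,:,::-1]);np.savez(f'pics/{n}6.npz',p=p,d=d)
c=arm.calibration('wrist');p,d=arm.grab_frame('wrist');cv2.imwrite('pics/w6.png',p[:,:,::-1]);np.savez('pics/w6.npz',p=p,d=d,T=c['cam_to_world'])
a=cv2.imread('pics/top6.png')[130:250,200:360];b=cv2.imread('pics/scene6.png')[150:300,310:510]
cv2.imwrite('pics/c6.png',np.hstack([cv2.resize(a,(400,300)),cv2.resize(b,(400,300))]))
E
```

```text
clock: 14.12
ee_pos: [0.4596, 0.1956, 0.1342]
tool_rot: [-0.127, 1.569, 1.468]
wrist_force: [-0.0, 1.0, -1.4]
finger_gap: 0.11
[0.45959868 0.19559342 0.13415507] [-0.25  0.52 -0.32  2.19  0.34  0.48  0.76]
```

View pics/c6.png

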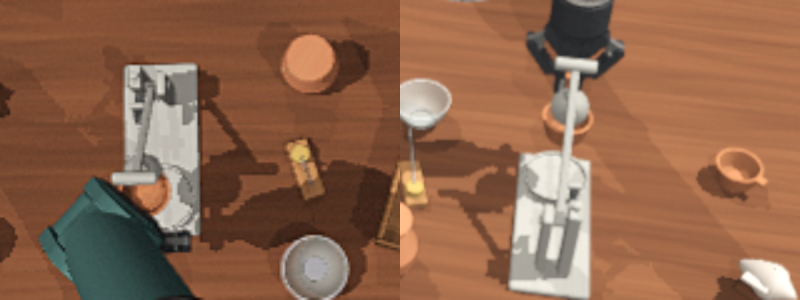

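The diya is under the raised cap and in front of the post, with the crossbar clear of the gripper. Descend gently.

```bash
python3 -m handwheel '{"slide":[[0,0,-5],[0,0,-13],[0,0,-23],[0,0,-34],[0,0,-45],[0,0,-55],[0,0,-63],[0,0,-69],[0,0,-73],[0,0,-76],[0,0,-78],[0,0,-78],[0,0,-78]],"roll":[0,0,0,0,0,0,0,0,0,0,0,0,0],"fingers":[0,0,0,0,0,0,0,0,0,0,0,0,0]}' 80
python3 - <<'E'
from h import *
s=arm.state();print(s['ee_pos'],s['wrist_force'])
p,d=arm.grab_frame('scene');np.savez('pics/scene7.npz',p=p,d=d)
W=cloud(d,arm.calibration('scene'));x,y,z=[W[...,i] for i in range(3)]
hsv=cv2.cvtColor(p,cv2.COLOR_RGB2HSV)
m=(abs(x-.526)<.06)&(abs(y-.194)<.06)&(hsv[...,0]<14)&(hsv[...,1]>90)&(z>.045)&(z<.075)
Q=W[m];print('diya rim',len(Q),Q.min(0),Q.max(0))
m=(abs(x-.526)<.06)&(abs(y-.194)<.06)&(hsv[...,1]<60)&(z>.018)&(z<.03)
Q=W[m];print('pan',len(Q),Q.min(0),Q.max(0))
E
```

```text
clock: 15.35
ee_pos: [0.4601, 0.1935, 0.0565]
tool_rot: [-1.124, 1.57, 0.468]
wrist_force: [0.3, -0.4, -1.8]
finger_gap: 0.111
[0.46005843 0.19345004 0.05651101] [ 0.28635197 -0.40063442 -1.7532394 ]
diya rim 191 [0.46872036 0.16428474 0.04506146] [0.56935072 0.22405613 0.06028527]
pan 139 [0.49579241 0.15079941 0.01800574] [0.56998255 0.23676492 0.02920649]
```

```bash
python3 -m handwheel '{"slide":[[0,0,-1],[0,0,-2],[0,0,-3],[0,0,-4],[0,0,-4.5],[0,0,-5],[0,0,-5]],"roll":[0,0,0,0,0,0,0],"fingers":[0,0,0,0,0,0,0]}' 80
python3 -m handwheel '{"slide":[[0,0,-0.5],[0,0,-1],[0,0,-1]],"roll":[0,0,0],"fingers":[0,0,0]}' 80
```

```text
clock: 15.98
ee_pos: [0.4598, 0.1933, 0.0514]
tool_rot: [3.058, 1.571, -1.633]
wrist_force: [-1.9, 0.3, 1.9]
finger_gap: 0.11
clock: 16.23
ee_pos: [0.4595, 0.1933, 0.0509]
tool_rot: [-3.067, 1.57, -1.475]
wrist_force: [-3.5, -1.0, 9.1]
finger_gap: 0.113
```

```bash
python3 -m handwheel '{"slide":[[0,0,0.5],[0,0,0.5],[0,0,0.5],[0,0,0.5],[0,0,0.5],[0,0,0.5]],"roll":[0,0,0,0,0,0],"fingers":[16,22,30,36,36,36]}' 20
python3 -m handwheel '{"slide":[[0,0,4],[0,0,12],[0,0,25],[0,0,45],[0,0,65],[-3,0,85],[-8,0,110],[-10,0,135],[-10,0,160],[-10,0,190],[-10,0,215],[-10,0,225],[-10,0,225]],"roll":[0,0,0,0,0,0,0,0,0,0,0,0,0],"fingers":[36,36,36,36,36,36,36,36,36,36,30,20,10]}' 20
python3 - <<'E'
from h import *
for n in ['top','scene']:
    p,d=arm.grab_frame(n);cv2.imwrite(f'pics/{n}8.png',p[:,:,::-1]);np.savez(f'pics/{n}8.npz',p=p,d=d)
    W=cloud(d,arm.calibration(n));x,y,z=[W[...,i] for i in range(3)];hsv=cv2.cvtColor(p,cv2.COLOR_RGB2HSV)
    m=(abs(x-.526)<.07)&(abs(y-.194)<.06)&(hsv[...,0]<14)&(hsv[...,1]>90)&(z>.045)&(z<.075)
    Q=W[m];print(n,'diya rim',len(Q),Q.min(0),Q.max(0),np.median(Q[:,2]))
    m=(x>.48)&(x<.56)&(abs(y-.194)<.06)&(z>.205)&(z<.245)
    Q=W[m];print('bar',len(Q),rect(Q[:,:2]),Q.max(0),Q.min(0)) if len(Q) else 0
c=arm.calibration('wrist');p,d=arm.grab_frame('wrist');cv2.imwrite('pics/w8.png',p[:,:,::-1])
print(arm.state()['qpos'].round(2))
a=cv2.imread('pics/top8.png')[130:250,200:360];b=cv2.imread('pics/scene8.png')[150:300,310:510]
cv2.imwrite('pics/c8.png',np.hstack([cv2.resize(a,(400,300)),cv2.resize(b,(400,300))]))
E
```

```text
clock: 16.73
ee_pos: [0.4599, 0.1933, 0.0507]
tool_rot: [1.723, 1.571, -2.969]
wrist_force: [0.5, 0.3, -0.2]
finger_gap: 0.421
clock: 17.82
ee_pos: [0.4511, 0.194, 0.2787]
tool_rot: [-1.239, 1.565, 0.352]
wrist_force: [-0.7, 0.0, -0.5]
finger_gap: 0.123
top diya rim 107 [0.47719315 0.1609905  0.04508453] [0.55569009 0.22491522 0.0623113 ] 0.053903783921433135
bar 119 ([array([541.9, 191.3]), array([49.6, 31.6]), np.float64(89.0)], [[526.0, 167.0], [557.0, 166.0], [558.0, 216.0], [527.0, 216.0]]) [0.55770793 0.21635301 0.23988952] [0.52593284 0.16672861 0.20801583]
scene diya rim 160 [0.45625333 0.16436382 0.04507975] [0.56727567 0.22432042 0.05551231] 0.050922383462062126
bar 177 ([array([536.8, 192.7]), array([41.5, 34.9]), np.float64(50.6)], [[510.0, 188.0], [537.0, 166.0], [563.0, 198.0], [536.0, 220.0]]) [0.55998685 0.21687231 0.23602107] [0.52712232 0.16969799 0.20592378]
[-0.14  0.29 -0.44  2.09  0.17  0.79  0.91]
```

View pics/c8.png

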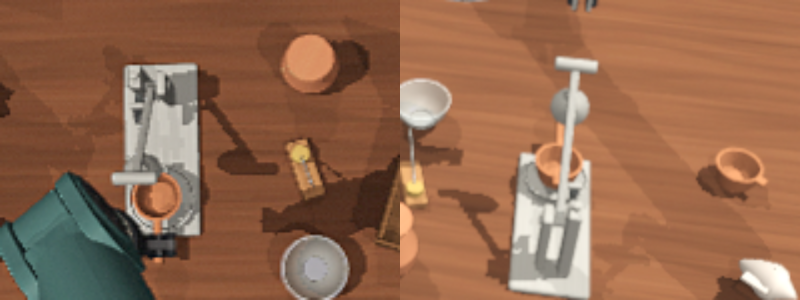

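The diya sits in the pan with its rim level and the arm still up. Close the fingers, move above the crossbar, and compute the arc.

```bash
python3 -m handwheel '{"slide":[[0,0,5],[15,0,8],[35,0,8],[55,-1,8],[72,-1,8],[80,-1,8],[84,-1,8],[84,-1,8],[84,-1,8]],"roll":[0,0,0,0,0,0,0,0,0],"fingers":[0,0,0,0,0,0,0,0,0]}' 20
python3 - <<'E'
from h import *
s=arm.state();e=s['ee_pos'];print(e,s['wrist_force'],s['finger_gap'])
for a in [.8,.75,.7,.65,.6,.55,.5,.45,.4,.35,.3,.25,.2,.15,.1,.05,0,-.01,-.02,-.03]:
    X=.666-.19*np.cos(a);Z=.091+.19*np.sin(a)+.030
    print(a,[round((X-e[0])*1000),round((Z-e[2])*1000)],end=' ')
E
```

```text
clock: 18.72
ee_pos: [0.5327, 0.1924, 0.2831]
tool_rot: [1.805, 1.569, -2.885]
wrist_force: [-0.5, 0.4, 1.0]
finger_gap: -0.002
[0.53265146 0.1923731  0.2831205 ] [-0.51767995  0.41031794  1.00873522] -0.0023418318887689945
0.8 [1, -26] 0.75 [-6, -33] 0.7 [-12, -40] 0.65 [-18, -47] 0.6 [-23, -55] 0.55 [-29, -63] 0.5 [-33, -71] 0.45 [-38, -79] 0.4 [-42, -88] 0.35 [-45, -97] 0.3 [-48, -106] 0.25 [-51, -115] 0.2 [-53, -124] 0.15 [-55, -134] 0.1 [-56, -143] 0.05 [-56, -153] 0 [-57, -162] -0.01 [-57, -164] -0.02 [-57, -166] -0.03 [-57, -168]
```

```bash
python3 -m handwheel '{"slide":[[0,0,-10],[1,0,-20],[1,0,-26],[-6,0,-33],[-12,0,-40],[-18,0,-47],[-23,0,-55],[-29,0,-63],[-33,0,-71],[-38,0,-79],[-42,0,-88],[-45,0,-97],[-48,0,-106],[-51,0,-115],[-53,0,-124],[-55,0,-134],[-56,0,-143],[-56,0,-150],[-56,0,-150]],"roll":[0,0,0,0,0,0,0,0,0,0,0,0,0,0,0,0,0,0,0],"fingers":[0,0,0,0,0,0,0,0,0,0,0,0,0,0,0,0,0,0,0]}'
python3 -m handwheel '{"slide":[[0,0,-3],[0,0,-6],[0,0,-9],[0,0,-11],[0,0,-13],[0,0,-14],[0,0,-14]],"roll":[0,0,0,0,0,0,0],"fingers":[0,0,0,0,0,0,0]}'
```

```text
clock: 20.3
ee_pos: [0.4749, 0.1916, 0.1323]
tool_rot: [1.992, 1.565, -2.698]
wrist_force: [-2.5, 0.1, 3.5]
finger_gap: -0.002
clock: 20.88
ee_pos: [0.4776, 0.1922, 0.1197]
tool_rot: [2.185, 1.57, -2.506]
wrist_force: [-4.2, -0.2, 5.1]
finger_gap: -0.002
```

```bash
python3 -m handwheel '{"slide":[[0,0,-1],[0,0,-2],[0,0,-2]],"roll":[0,0,0],"fingers":[0,0,0]}'
python3 -m handwheel '{"slide":[[0,0,-1],[0,0,-2],[0,0,-2]],"roll":[0,0,0],"fingers":[0,0,0]}'
```

```text
clock: 21.13
ee_pos: [0.4776, 0.1922, 0.1178]
tool_rot: [2.221, 1.57, -2.47]
wrist_force: [-3.7, 0.1, 5.4]
finger_gap: 0.002
clock: 21.38
ee_pos: [0.4777, 0.1922, 0.1158]
tool_rot: [2.192, 1.57, -2.499]
wrist_force: [-3.5, -0.8, 5.8]
finger_gap: 0.004
```

```bash
python3 -m handwheel '{"slide":[[0,0,-1],[0,0,-2],[0,0,-2]],"roll":[0,0,0],"fingers":[0,0,0]}'
```

```text
clock: 21.63
ee_pos: [0.4777, 0.1923, 0.1149]
tool_rot: [-3.047, 1.57, -1.454]
wrist_force: [-6.0, -2.4, 15.4]
finger_gap: -0.001
```

```bash
python3 -m handwheel '{"slide":[[0,0,-1],[0,0,-1],[0,0,0],[0,0,2],[0,0,4],[0,0,6],[0,0,8],[0,0,12],[0,0,12]],"roll":[0,0,0,0,0,0,0,0,0],"fingers":[0,0,0,0,0,0,0,0,0]}'
```

```text
clock: 22.38
ee_pos: [0.4795, 0.1929, 0.1265]
tool_rot: [-1.071, 1.567, 0.521]
wrist_force: [0.7, -0.0, -0.0]
finger_gap: 0.002
```

Force has gone to zero, so the catch is holding. Back away and check everything.

```bash
python3 -m handwheel '{"slide":[[0,0,15],[0,0,40],[0,0,75],[0,0,110],[-10,15,140],[-20,45,160],[-20,85,170],[-20,125,170],[-20,160,170],[-20,180,170],[-20,180,170]],"roll":[0,0,0,0,0,0,0,0,0,0,0],"fingers":[0,0,0,0,0,0,0,0,0,0,0]}'
python3 - <<'E'
from h import *
for n in ['top','scene']:
    p,d=arm.grab_frame(n);cv2.imwrite(f'pics/{n}9.png',p[:,:,::-1])
    W=cloud(d,arm.calibration(n));x,y,z=[W[...,i] for i in range(3)];hsv=cv2.cvtColor(p,cv2.COLOR_RGB2HSV)
    m=(abs(x-.476)<.015)&(abs(y-.193)<.03)&(z>.07)&(z<.2);Q=W[m];print(n,'bar top',len(Q),np.percentile(Q[:,2],90),Q[:,2].max())
    m=(x>.42)&(x<.58)&(abs(y-.194)<.05)&(hsv[...,0]<14)&(hsv[...,1]>90)&(z>.04)&(z<.075);Q=W[m];print('diya',Q.min(0),Q.max(0),np.median(Q[:,2]))
    m=(x>.55)&(x<.72)&(y>-.36)&(y<-.12)&(z>.1)&(z<.3);Q=W[m];print('lid',len(Q),Q.max(0))
a=cv2.imread('pics/top9.png')[120:280,220:460];b=cv2.imread('pics/scene9.png')[140:290,190:440]
cv2.imwrite('pics/c9.png',np.hstack([cv2.resize(a,(400,300)),cv2.resize(b,(400,300))]))
E
```

```text
clock: 23.3
ee_pos: [0.4573, 0.3793, 0.2966]
tool_rot: [-0.267, 1.563, 1.332]
wrist_force: [0.0, 0.1, 0.6]
finger_gap: 0.002
top bar top 86 0.10607918381619541 0.11049093510181196
diya [0.43827389 0.16126214 0.04181449] [0.56512523 0.22454506 0.06982128] 0.053721726978015805
lid 1648 [ 0.68169333 -0.14456605  0.23225958]
scene bar top 104 0.10121397330917604 0.10270239788076152
diya [0.44214053 0.16447235 0.04075263] [0.56730885 0.22452826 0.07497029] 0.0503751757541287
lid 1492 [ 0.68375845 -0.14182477  0.2273431 ]
```

View pics/c9.png

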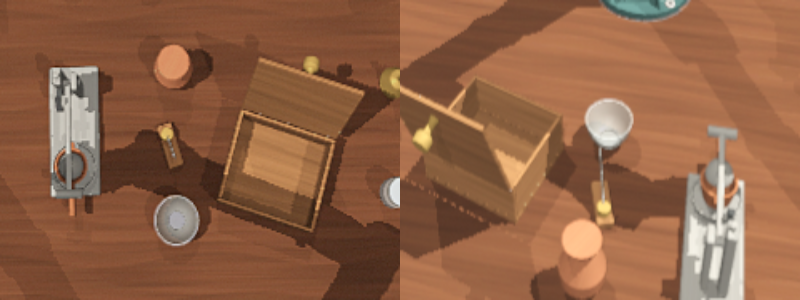

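```bash
python3 -c "
from rig import arm
print(arm.job_done())"
```

```text
the job is handed in; nothing more can be done
None
```

The job is done and handed in, at about 23 s on the robot's clock. I had no verdict back.

**What I did:**
- I opened the lid by its knob all the way back to its stop.
- I took the diya out by its handle, set it in the pan with about 9 N of contact at the wrist, and let go.
- I pressed the crossbar down until it reached its hard stop at about 15 N. When I lifted off, the force dropped to zero.

**Last checks, from the top and scene cameras:**
- **Lid:** its edge is about 0.23 m high, which fits it resting on its stop.
- **Diya:** its rim is level at about 0.054 m, and it is centred within a few millimetres of the pan.
- **Snuffer arm:** the top of the crossbar reads 0.101 m in one camera and 0.106 m in the other, so the arm is level and held by its catch. The two cameras differ by a few millimetres in height throughout, and the expected height was about 0.10 m.
- **Other things on the table:** the lota, incense, glass bowl and spice box look undisturbed in the final picture. I did not measure any of the bystanders again at the end, and the arm did not come near the rest.

No check failed.

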